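# Change over the lit candle display

## Task

Change over the lit candle stand: switch it off at the red isolator handle, move every old tester tumbler from the stand into the returns tray, and set every new candle upright within a lit circle of its own, label facing squarely to the stand's front (the side with the blue price rail); then switch the stand back on. Have the isolator off whenever you handle a candle or tumbler. Set the glass down gently without dropping it, and leave the diffuser bottle and the tealight box where they are.

Things in the scene. Friction and masses are not known exactly. Their poses are not given: they have to be found in the camera images.
- stand: lit display stand: flat light box fixed to the counter, 140 mm (x) by 420 mm (y), 30 mm high; aluminium sides, pale flat top with four lit cream circles in a row, blue price rail with white tickets along its front (shoppers' side). Origin: centre of its underside, on the counter; +x points to the front, away from the robot; z up; turned by up to 8 degrees
- circle1 (a point): centre of lit circle 1 on top of the stand (30 mm above the counter); the circles are 86 mm across, 100 mm apart along the stand's y; frame parallel to the stand's
- circle2 (a point): centre of lit circle 2 on top of the stand (30 mm above the counter); the circles are 86 mm across, 100 mm apart along the stand's y; frame parallel to the stand's
- circle3 (a point): centre of lit circle 3 on top of the stand (30 mm above the counter); the circles are 86 mm across, 100 mm apart along the stand's y; frame parallel to the stand's
- circle4 (a point): centre of lit circle 4 on top of the stand (30 mm above the counter); the circles are 86 mm across, 100 mm apart along the stand's y; frame parallel to the stand's
- isolator_box: grey enclosure of the stand's power isolator, fixed to the counter, face up: 112 mm (x) by 86 mm (y), 59 mm high; on top a yellow plate of 80 mm diameter with a green mark at its +x side (ON) and a black mark at its +y side (OFF). Origin: centre of its underside, z up; turned by up to 17 degrees
- isolator (a joint): red isolator handle, turning about the vertical axis through the enclosure's centre. 0 = OFF (bar along the enclosure's y, white pointer line to its +y); 1.571 = ON (bar along the enclosure's x, pointer to its +x), clockwise from OFF seen from above. Stops at both; it resists by up to 0.15 N m until half-way, then snaps by itself to the other end and stays
- handle_grip (a point): point on the handle's axis at gripping height, 85 mm above the counter, fixed to the handle: an upright bar 14 mm wide, 64 mm long, 30 mm tall (underside 67, top 97 mm above the counter) on a turning disc of 54 mm diameter. Frame: x across the bar, y along it towards the pointer
- handle_pointer (a point): pointer end of the handle, on the bar's top face, 30 mm from the axis
- tray: shallow cardboard returns tray fixed to the counter, outside 150 mm (its x) by 190 mm (its y), walls 22 mm high and 4 mm thick, floor 4 mm thick. Origin: centre of its underside, z up; turned by up to 11 degrees
- candle1: new candle: sage green glass jar, 58 mm diameter up to 62 mm height, dark lid (does not come off) of 52 mm diameter up to 74 mm, knob of 26 mm diameter up to 98 mm; 0.3 kg. White label with blue stripe on its +x side; white seal strip on the lid on the same side. Origin: centre of its underside, z up. Starts on the counter; may be absent (None)
- candle2: new candle: lilac glass jar, 58 mm diameter up to 62 mm height, dark lid (does not come off) of 52 mm diameter up to 74 mm, knob of 26 mm diameter up to 98 mm; 0.3 kg. White label with blue stripe on its +x side; white seal strip on the lid on the same side. Origin: centre of its underside, z up. Starts on the counter; may be absent (None)
- candle3: new candle: teal blue glass jar, 58 mm diameter up to 62 mm height, dark lid (does not come off) of 52 mm diameter up to 74 mm, knob of 26 mm diameter up to 98 mm; 0.3 kg. White label with blue stripe on its +x side; white seal strip on the lid on the same side. Origin: centre of its underside, z up. Starts on the counter; may be absent (None)
- candle4: new candle: rose pink glass jar, 58 mm diameter up to 62 mm height, dark lid (does not come off) of 52 mm diameter up to 74 mm, knob of 26 mm diameter up to 98 mm; 0.3 kg. White label with blue stripe on its +x side; white seal strip on the lid on the same side. Origin: centre of its underside, z up. Starts on the counter; may be absent (None)
- candle1_label (a point): middle of the label of candle1, 29 mm from the jar's axis along its +x, 30 mm above its underside
- candle2_label (a point): middle of the label of candle2, 29 mm from the jar's axis along its +x, 30 mm above its underside
- candle3_label (a point): middle of the label of candle3, 29 mm from the jar's axis along its +x, 30 mm above its underside
- candle4_label (a point): middle of the label of candle4, 29 mm from the jar's axis along its +x, 30 mm above its underside
- tester1: old tester, open red glass tumbler candle, straight, 54 mm in diameter and 60 mm tall, 0.2 kg. Origin: centre of its underside, z up. Starts on the lit stand; may be absent (None)
- tester2: old tester, open purple glass tumbler candle, straight, 54 mm in diameter and 60 mm tall, 0.2 kg. Origin: centre of its underside, z up. Starts on the lit stand; may be absent (None)
- diffuser: bystander: amber glass bottle with brass cap, 52 mm in diameter, 100 mm tall; origin at the centre of its underside
- tealights: bystander: red box of tealights, 85 x 60 x 40 mm; origin at the centre of its underside

How it is judged:
By the outcome, as a careful person would: the job done as asked, in the order asked, and still so for the second after the job is handed in, with the robot touching nothing.
Of candle1, candle2, candle3, candle4 only 3 to 4 are there at a start; the rules pass over those that are not, and their reading is None.
Of tester1, tester2 only 1 to 2 are there at a start; the rules pass over those that are not, and their reading is None.
At some moment in a run one of candle1, candle2, candle3, candle4, tester1, tester2 may be knocked a few centimetres aside while the robot is not near it.
It also fails if it takes over 210 s, if anything falls off the work surface, if the arm or the gripper's body presses on something with over 40 N, if the wrist force passes 120 N, or if a joint passes its speed limit or range.

## Robot

A 6-joint arm with a two-finger parallel gripper is mounted at the origin on the work surface. World frame = base frame: x ahead of the robot, y to its left, z up, the work surface at z = 0. Lengths are in m, angles in rad, forces in N, time in s.
With the tool pointing down it reaches from about 0.275 to 0.725 m from the base axis. Payload 5.6 kg.
Tool frame: the origin (TCP) lies at the very end of the fingers, on their centre line; the grasp point (between the pads) lies manip.grip_depth behind it (manip.grip_depth is the distance from the TCP to the grasp point, in m); z points along the fingers, y is the line along which they close (so a half turn about z gives the same grasp; the last joint's range is limited). The gripper opens to 85 mm and grips with 20 to 120 N. Pads are 22 mm wide; open, the fingers measure 114 mm over their backs; the gripper's body (76 mm by 85 mm) begins 54 mm behind the grasp point. The pads swing forward as they close: fully open they stand 13 mm farther back than shut.
Start: joints at [-1.002, 0.255, 0.108, 0, -1.424, -0.285], TCP at [0.154, -0.528, 0.231] pointing down, gripper open.
Joint ranges: [-2.95, 2.95], [-1.21, 1.97], [-1.09, 1.5], [-2.87, 1.71], [-2.94, -0.07], [-3.05, 3.05]. Speed limits (rad/s): [2.57, 2.57, 3.14, 3.14, 3.14, 3.14].

## Interface

Orientations are given as [roll, pitch, yaw] about the fixed x, y, z axes, in that order (R = Rz(yaw) Ry(pitch) Rx(roll)).
In Python, from plant import manip, cams gives the robot as it stands.
- The arm moves only by the shell command python3 -m crank 'ROWS'. ROWS is a JSON object of lists of equal length, an entry for each row: "offset": the shift along the world's x, y, z in mm, a list of three; "turn": the turn, a rotation vector about the world's x, y, z in degrees, a list of three; "claw": the finger opening in mm, from 0 to 85.4. In form: {"offset": [[tx, ty, tz], ...], "turn": [[wx, wy, wz], ...], "claw": [claw, ...]}. A call has exactly 5 rows; each row is the pose to reach, as a shift and turn from the pose commanded when the call began; what a row does not reach only later rows make up. A row lasts 1/8 s, in which the tool goes at most 62.5 mm and 10.7 degrees, less where a joint would pass 70% of its speed; a pose out of reach is approached as far as the arm can. A call with a gripper value outside its range is refused whole. The fingers move at their own pace and stop on an object; the grip force is fixed at half the most. Time passes only in rows, so rows that repeat a pose let the fingers close, or fill a call up. It gives the time, the measured TCP pose, the force, the opening and the grip force at its end, in the units of the state.
- manip.observe(): the state, without advancing time (a new reading comes with each control period).
- cams.read_camera(name): name is "side" or "top" or "wrist"; returns the picture (480x640x3 uint8, red, green, blue); there is no depth.
- cams.camera_params(name): a dict with "vfov" (degrees; the focal length in pixels is half the picture's height over the tangent of half this angle, whatever the lens; pixels are square), "cx", "cy" (the principal point, pixels), "dist" ([k1, k2, p1, p2, k3] as OpenCV has them; the pictures are not rectified), "world_to_cam" (4x4, takes a point from world to camera coordinates); the wrist camera has in their place "mount" (4x4, takes a point from camera to tool coordinates, whose origin is the TCP and whose axes are the flange's). Camera axes: x right, y up, looking along -z (the intrinsics and any distortion apply to the point x, -y, -z); pixel columns grow to the right and rows downward; lengths in m; the calibration is good to about 2 mm. A picture is of the moment at which its call begins: read the wrist's pose just before it. camera_params takes no time and is no camera call.
- manip.job_done(): hands the job in; it is judged then, once.
The state is a dict: "time_s": time; "qpos": joint angles; "qvel": joint speeds; "effort": joint torques, N m; "tool_pos": TCP position; "tool_rot": TCP orientation; "force": force on the tool from outside, world axes, zero at the start; "ft_torque": the same for the moment, N m; "width": finger opening in m; "finger_force": force on a finger pad.
Only numpy, scipy, OpenCV 4.12 (cv2) and the standard library are available. Lean on these libraries where they do the work, as an engineer would, in place of code of your own. Each camera call takes 0.05 s, during which the arm holds its last target. There are 200 camera calls.

## Working session

There is one attempt and no reset: what is moved stays moved. The work goes in short steps, Python scripts to look and compute and a shell command to move; the robot and the scene stay as the last step left them, time stands still between calls to the robot, and variables do not carry over. Pictures are saved under pics/ and viewed, at most 14 in all, crops included, and the job is handed in when it is done.

```bash
ls; mkdir -p pics
cat > h.py <<'E'
import numpy as np, cv2
from plant import manip, cams
from scipy.spatial.transform import Rotation as Ro
def snap(n,f):
    im=cams.read_camera(n); cv2.imwrite('pics/'+f,im[:,:,::-1]); return im
def KD(p):
    f=240/np.tan(np.radians(p['vfov'])/2)
    return np.array([[f,0,p['cx']],[0,f,p['cy']],[0,0,1]]),np.array(p['dist'],float)
def w2c(n,st=None):
    p=cams.camera_params(n)
    if n!='wrist': return p,np.array(p['world_to_cam'])
    st=st or manip.observe(); T=np.eye(4); T[:3,:3]=Ro.from_euler('xyz',st['tool_rot']).as_matrix(); T[:3,3]=st['tool_pos']
    return p,np.linalg.inv(T@np.array(p['mount']))
def pix2w(n,px,z,st=None):
    p,M=w2c(n,st); K,D=KD(p); out=[]
    px=np.atleast_2d(np.array(px,float)); z=np.broadcast_to(z,len(px))
    u=cv2.undistortPoints(px[:,None],K,D)[:,0]
    c=np.linalg.inv(M)
    for (a,b),zz in zip(u,z):
        d=c[:3,:3]@np.array([a,-b,-1]); o=c[:3,3]; out.append(o+d*(zz-o[2])/d[2])
    return np.array(out)
def w2pix(n,X,st=None):
    p,M=w2c(n,st); K,D=KD(p); X=np.atleast_2d(X)
    c=(M[:3,:3]@X.T).T+M[:3,3]
    c=c*[1,-1,-1]
    return cv2.projectPoints(c,np.zeros(3),np.zeros(3),K,D)[0][:,0]
E
python3 - <<'E'
from h import *
snap('top','top0.png'); snap('side','side0.png')
print(manip.grip_depth); print(manip.observe())
for n in('top','side','wrist'): print(n,cams.camera_params(n))
E
```

```text
pics
0.0187
{'time_s': 0.1, 'qpos': array([-1.00238391e+00,  2.55645824e-01,  1.07123616e-01, -3.82032367e-04,
       -1.42390597e+00, -2.84587155e-01]), 'qvel': array([-3.42388997e-05, -2.27570762e-03,  2.72256822e-03,  2.64052815e-03,
       -1.50643172e-03, -7.95607501e-04]), 'effort': array([-2.02242227e-03, -3.87603307e+01,  2.38473737e+01,  5.37803560e+00,
       -3.82221944e-03, -5.09083719e-06]), 'tool_pos': array([ 0.15392132, -0.52755732,  0.23051043]), 'tool_rot': array([ 3.13992035e+00, -9.55338210e-05, -2.85782353e+00]), 'force': array([-0.42012031,  0.49644252, -0.28722613]), 'ft_torque': array([-0.02197302, -0.00455348, -0.02349687]), 'finger_force': 0.0, 'width': 0.08545306674805346}
top {'vfov': 49.26495108671918, 'cx': 323.2376578934837, 'cy': 230.6979967571948, 'dist': array([-0.12981888,  0.        ,  0.        ,  0.        ,  0.        ]), 'world_to_cam': array([[-0.02317484, -0.99970127,  0.00776528,  0.04894036],
       [ 0.99376378, -0.02218839,  0.10927595, -0.55177698],
       [-0.10907101,  0.01024931,  0.99398112, -1.06496193],
       [ 0.        ,  0.    
[... 280 characters left out ...]
      [ 0.11621293, -0.52487189,  0.84321056, -0.09955443],
       [-0.21261499,  0.81613692,  0.53732242, -1.01473136],
       [ 0.        ,  0.        ,  0.        ,  1.        ]])}
wrist {'vfov': 69.05643792493223, 'cx': 318.014691123764, 'cy': 243.96535347953142, 'dist': array([-0.05580699,  0.        ,  0.        ,  0.        ,  0.        ]), 'mount': array([[ 5.58002893e-04,  9.44671868e-01,  3.28016387e-01,
         8.41637792e-02],
       [ 9.99999839e-01, -4.94017385e-04, -2.78396084e-04,
         6.92587488e-04],
       [-1.00947151e-04,  3.28016490e-01, -9.44671992e-01,
        -1.41954402e-01],
       [ 0.00000000e+00,  0.00000000e+00,  0.00000000e+00,
         1.00000000e+00]])}
```

View pics/top0.png

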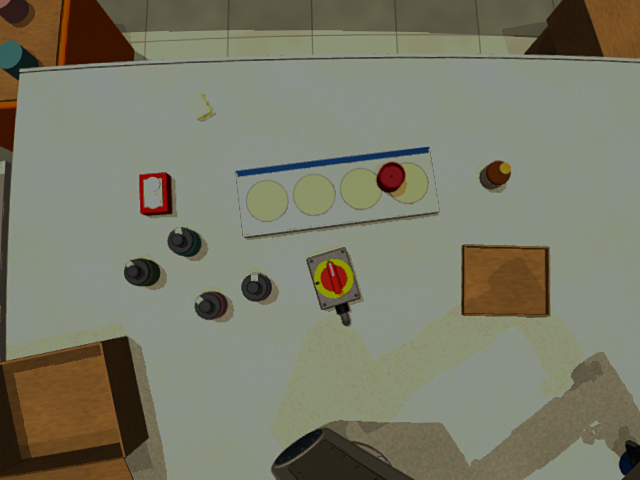

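View pics/side0.png

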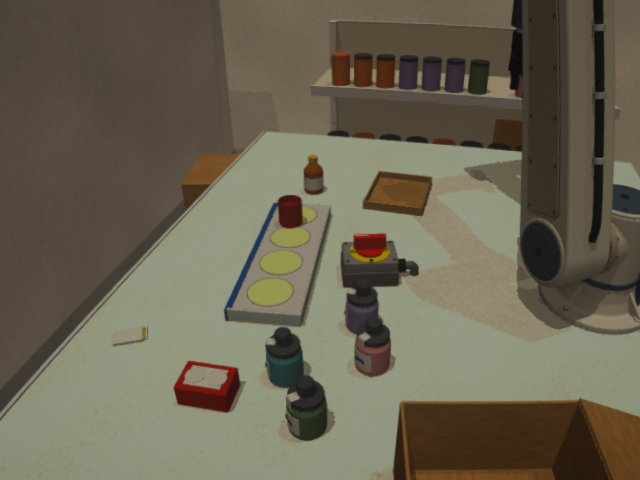

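The top view shows a red tester at about (391,177), straddling circles 3 and 4 as seen there. The candles are green (142,272), teal (184,241), rose (211,305) and lilac (257,287). The isolator is at (334,278) with its pointer up (ON), and the tray is at (505,280). All four candles and one tester are present. Next I'll enlarge parts of this picture.

Run:
```python
from h import *
im=cv2.imread('pics/top0.png')
def crop(x0,y0,w,h,s,f):
    c=cv2.resize(im[y0:y0+h,x0:x0+w],None,fx=s,fy=s,interpolation=cv2.INTER_CUBIC)
    c=cv2.convertScaleAbs(c,alpha=1.6)
    for k in range(0,w,10): cv2.putText(c,str(x0+k),(k*s,8),0,.3,(255,255,0),1) ; cv2.line(c,(k*s,10),(k*s,14),(255,255,0),1)
    for k in range(0,h,10): cv2.putText(c,str(y0+k),(0,k*s+3),0,.3,(255,255,0),1)
    cv2.imwrite('pics/'+f,c)
crop(115,220,160,110,5,'c1.png'); crop(230,140,215,150,3,'c2.png')
```

```text
(no output)
```

View pics/c1.png

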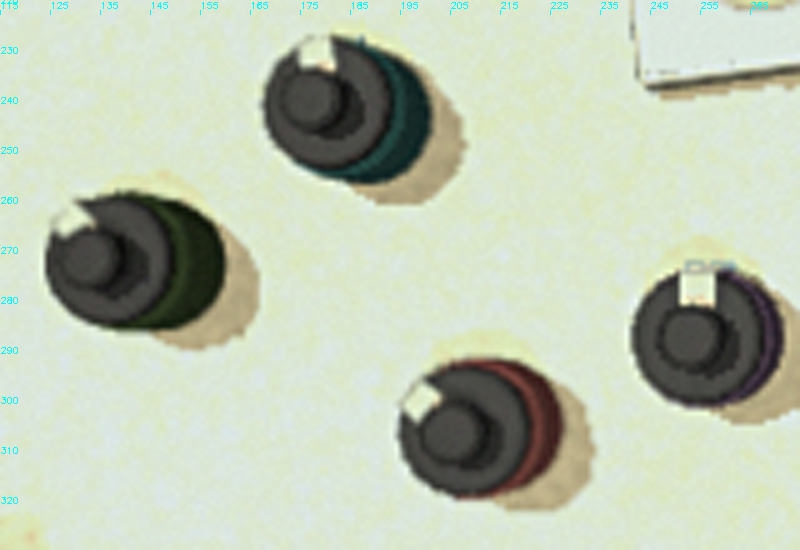

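View pics/c2.png

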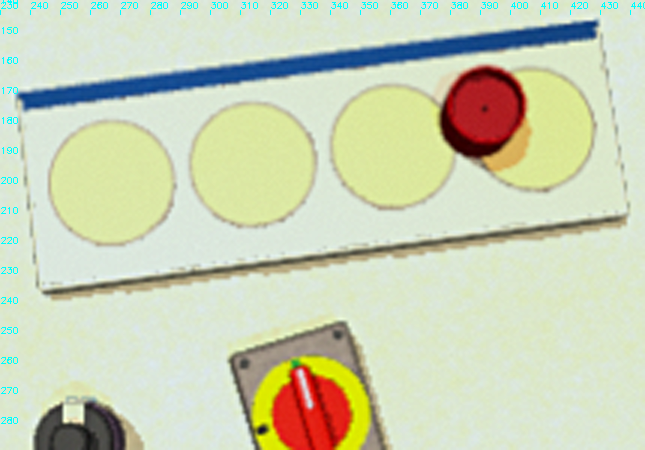

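The crops give these pixel positions:
- **Knob tops:** teal (177.2,239.4), green (133,271.4), rose (205.6,306.4), lilac (253.2,287.4).
- **Seals:** near (178.2,230.6), (129.6,263.8), (199,300) and (254.4,277.4), in the same order.
- **Circles:** (267.3,201), (314.3,194.7), (361,189), (407.3,183).
- **Tester rim:** (391,175.7).
- **Handle:** its plate is at (334,278), with the green mark at (328.3,261.3).

Run:
```python
from h import *
np.set_printoptions(precision=4,suppress=True)
C=pix2w('top',[(267.3,201),(314.3,194.7),(361,189),(407.3,183)],.03); print('circ',C[:,:2],np.linalg.norm(np.diff(C,axis=0),axis=1))
d=C[0]-C[3]; print('stand yaw',np.degrees(np.arctan2(-d[0],d[1])))
P=pix2w('top',[(334,278),(328.3,261.3),(317.3,283.3)],[.06]*3); print('iso',P,[np.degrees(np.arctan2(*(P[i]-P[0])[[1,0]])) for i in(1,2)])
print('corners',pix2w('top',[(307.5,258.5),(345.5,248)],.059))
print('tester',pix2w('top',(391,175.7),.09))
T=pix2w('top',[(462,246),(549,246),(549,316),(462,315)],.022);print('tray',T,T.mean(0))
for n,k,l,s in [('teal',(177.2,239.4),(180.4,240.6),(178.2,230.6)),('green',(133,271.4),(136.6,272.6),(129.6,263.8)),('rose',(205.6,306.4),(208,306.4),(199,300)),('lilac',(253.2,287.4),(253.8,287.6),(254.4,277.4))]:
    a=pix2w('top',[k,l,s],[.098,.074,.074]); v=a[2]-a[0]; c=(a[0]+a[1])/2; v=a[2]-c
    print(n,a[0,:2],a[1,:2],'r',np.hypot(*v[:2]),'yaw',np.degrees(np.arctan2(v[1],v[0])), 'dist',np.hypot(*c[:2]))
    print('   side pix knob',w2pix('side',[*a[0,:2],.098]))
```

```text
circ [[ 0.6183  0.1528]
 [ 0.6295  0.0535]
 [ 0.6397 -0.0455]
 [ 0.6507 -0.1446]] [0.1    0.0995 0.0997]
stand yaw 6.217169439733465
iso [[0.453  0.0172 0.06  ]
 [0.487  0.0279 0.06  ]
 [0.4431 0.0511 0.06  ]] [np.float64(17.46372618665865), np.float64(106.24213463907873)]
corners [[ 0.4937  0.0698  0.059 ]
 [ 0.5132 -0.0077  0.059 ]]
tester [[ 0.6543 -0.1017  0.09  ]]
tray [[ 0.5143 -0.2578  0.022 ]
 [ 0.5094 -0.4512  0.022 ]
 [ 0.3593 -0.4423  0.022 ]
 [ 0.3689 -0.2511  0.022 ]] [ 0.438  -0.3506  0.022 ]
teal [0.5344 0.3257] [0.5343 0.3256] r 0.020844888789627085 yaw 12.834621124384498 dist 0.6257666255846733
   side pix knob [[282.0725 329.4363]]
green [0.4728 0.4147] [0.4712 0.4158] r 0.02308788313304171 yaw 41.73115158897742 dist 0.6286729986107552
   side pix knob [[305.1515 377.9457]]
rose [0.4023 0.2693] [0.4015 0.2697] r 0.022168125347552248 yaw 55.44742470521672 dist 0.4838797974217432
   side pix knob [[373.6422 318.6059]]
lilac [0.4375 0.1758] [0.4372 0.1776] r 0.020083914672756668 yaw -1.5251073263983501 dist 0.4716543423370512
   side pix knob [[362.4766 281.2507]]
```

```bash
python3 -m crank '{"offset":[[29.7,54.5,0],[59.4,109,0],[89.1,163.5,0],[118.8,218,0],[148.5,272.5,0]],"turn":[[0,0,0],[0,0,0],[0,0,0],[0,0,0],[0,0,0]],"claw":[60,60,60,60,60]}'
python3 -m crank '{"offset":[[30,54.5,0],[60,109,0],[90,163.5,0],[120,218,0],[148.6,272.5,-30]],"turn":[[0,0,0],[0,0,0],[0,0,0],[0,0,0],[0,0,0]],"claw":[60,60,60,60,60]}'
python3 -m crank '{"offset":[[0,0,0],[0,0,0],[0,0,0],[0,0,0],[0,0,0]],"turn":[[0,0,0],[0,0,0],[0,0,0],[0,0,0],[0,0,0]],"claw":[60,60,60,60,60]}'
python3 - <<'E'
from h import *
st=manip.observe(); print(st['tool_pos'],np.degrees(st['tool_rot']),st['qpos'],st['width'])
im=snap('wrist','w1.png')
print(w2pix('wrist',[[.451,.0175,.097],[.451+.03*np.cos(.27),.0175+.03*np.sin(.27),.097]],st))
E
```

```text
time_s: 0.72
tool_pos: [0.3028, -0.2536, 0.2311]
tool_rot: [3.141, 0.0, -2.858]
force: [2.3, 0.0, 0.5]
width: 0.0601
finger_force: 0.0
time_s: 1.35
tool_pos: [0.4505, 0.0147, 0.2051]
tool_rot: [-3.141, 0.005, -2.857]
force: [1.4, -0.6, 0.0]
width: 0.06
finger_force: 0.0
time_s: 1.98
tool_pos: [0.4486, 0.0117, 0.2043]
tool_rot: [3.142, 0.001, -2.859]
force: [0.1, 0.8, -0.0]
width: 0.06
finger_force: 0.0
[0.44858153 0.01173984 0.20427958] [ 1.79996616e+02  4.69563733e-02 -1.63795134e+02] [ 3.77437981e-01  6.39753355e-02 -1.91948493e-01  1.92631850e-05
 -1.31405104e+00 -1.66541091e+00] 0.05996015426777195
[[323.40125487 245.79334419]
 [322.69348974 281.74563237]]
```

View pics/w1.png

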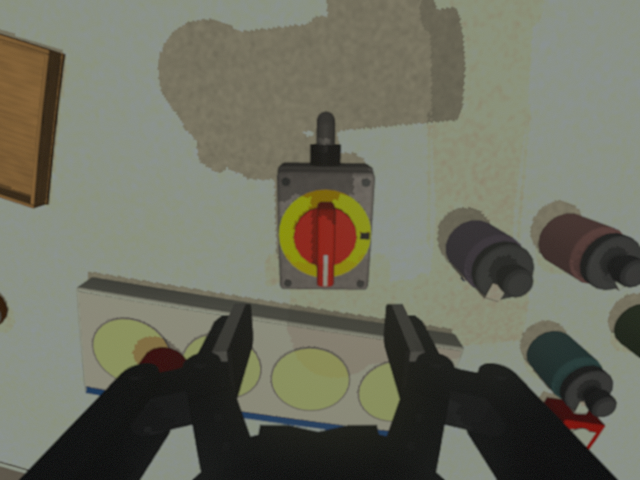

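The wrist view shows the handle bar at (326,205)–(325,287) with its pointer towards +x. Its centre is about 2 mm further in +y than I estimated, and the gripper is already aligned with it. I'll grip the bar and turn it to OFF.

```bash
Z='[[0,0,0],[0,0,0],[0,0,0],[0,0,0],[0,0,0]]'
python3 -m crank '{"offset":[[2.4,7.8,-30],[2.4,7.8,-60],[2.4,7.8,-90],[2.4,7.8,-115],[2.4,7.8,-131]],"turn":[[0,0,0],[0,0,0],[0,0,0],[0,0,0],[0,0,0]],"claw":[60,60,60,60,60]}'
python3 -m crank '{"offset":[[0,0,0],[0,0,0],[0,0,0],[0,0,0],[0,0,0]],"turn":[[0,0,0],[0,0,0],[0,0,0],[0,0,0],[0,0,0]],"claw":[60,20,8,8,8]}'
python3 -m crank '{"offset":[[0,0,0],[0,0,0],[0,0,0],[0,0,0],[0,0,0]],"turn":[[0,0,0],[0,0,0],[0,0,0],[0,0,0],[0,0,0]],"claw":[8,8,8,8,8]}'
```

```text
time_s: 2.65
tool_pos: [0.4505, 0.0197, 0.0718]
tool_rot: [-3.142, -0.001, -2.858]
force: [-0.2, -0.3, 0.2]
width: 0.0603
finger_force: 0.0
time_s: 3.28
tool_pos: [0.4519, 0.0189, 0.074]
tool_rot: [-3.139, 0.001, -2.857]
force: [1.8, -6.1, 3.8]
width: 0.0125
finger_force: 61.2
time_s: 3.9
tool_pos: [0.4519, 0.0189, 0.074]
tool_rot: [-3.139, 0.001, -2.857]
force: [2.1, -6.8, 2.5]
width: 0.0129
finger_force: 61.3
```

```bash
python3 -m crank '{"offset":[[0,0,0],[0,0,0],[0,0,0],[0,0,0],[0,0,0]],"turn":[[0,0,9],[0,0,18],[0,0,27],[0,0,36],[0,0,45]],"claw":[8,8,8,8,8]}'
python3 -m crank '{"offset":[[0,0,0],[0,0,0],[0,0,0],[0,0,0],[0,0,0]],"turn":[[0,0,9],[0,0,18],[0,0,27],[0,0,36],[0,0,44]],"claw":[8,8,8,8,8]}'
python3 -m crank '{"offset":[[0,0,0],[0,0,0],[0,0,0],[0,0,0],[0,0,0]],"turn":[[0,0,0],[0,0,0],[0,0,0],[0,0,0],[0,0,0]],"claw":[30,60,60,60,60]}'
python3 -m crank '{"offset":[[0,0,30],[0,0,60],[0,0,100],[0,0,140],[0,0,140]],"turn":[[0,0,0],[0,0,0],[0,0,0],[0,0,0],[0,0,0]],"claw":[60,60,60,85,85]}'
python3 - <<'E'
from h import *
snap('wrist','w2.png'); st=manip.observe(); print(st['tool_pos'],np.degrees(st['tool_rot']),st['qpos'])
snap('top','top2.png')
E
```

```text
time_s: 4.53
tool_pos: [0.4527, 0.0179, 0.0741]
tool_rot: [-3.137, -0.002, -2.066]
force: [5.8, -11.2, -1.8]
width: 0.013
finger_force: 60.6
time_s: 5.15
tool_pos: [0.4539, 0.0176, 0.0741]
tool_rot: [-3.138, -0.006, -1.298]
force: [11.7, -13.6, -7.2]
width: 0.0127
finger_force: 59.9
time_s: 5.78
tool_pos: [0.451, 0.0202, 0.0729]
tool_rot: [3.142, 0.0, -1.304]
force: [-0.6, -0.3, -0.3]
width: 0.0598
finger_force: 0.0
time_s: 6.4
tool_pos: [0.4529, 0.0205, 0.2162]
tool_rot: [-3.135, -0.0, -1.304]
force: [-0.2, 0.5, -0.4]
width: 0.0848
finger_force: 0.0
[0.45165217 0.02041874 0.2140013 ] [-1.79827499e+02  3.18951507e-02 -7.47415450e+01] [ 3.93553278e-01  6.47291624e-02 -1.66065970e-01 -1.74873879e-04
 -1.33694418e+00 -1.27203575e-01]
```

View pics/w2.png

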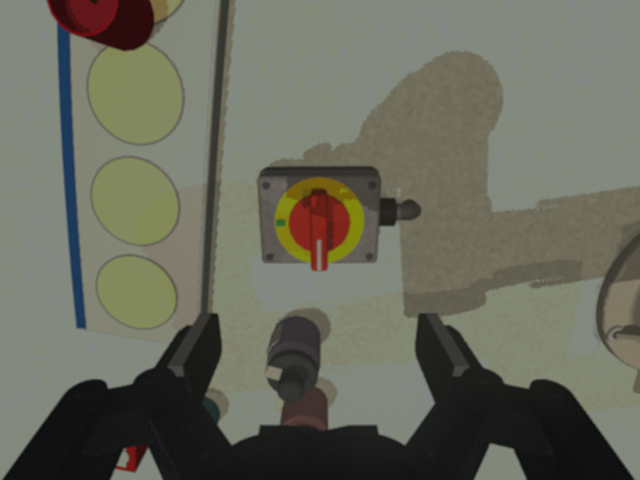

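The isolator is now OFF: the pointer at (319,268) lies on the black-mark side, towards +y. I'll fetch the tester next.

```bash
python3 -m crank '{"offset":[[40,-24,0],[81,-49,0],[121,-73,0],[162,-98,0],[202.6,-122,-20]],"turn":[[0,0,0],[0,0,0],[0,0,0],[0,0,0],[0,0,0]],"claw":[85,85,85,85,85]}'
python3 -m crank '{"offset":[[0,0,0],[0,0,0],[0,0,0],[0,0,0],[0,0,0]],"turn":[[0,0,0],[0,0,0],[0,0,0],[0,0,0],[0,0,0]],"claw":[85,85,85,85,85]}'
python3 - <<'E'
from h import *
st=manip.observe(); im=snap('wrist','w3.png'); print(st['tool_pos'],np.degrees(st['tool_rot']))
t=snap('top','top3.png')
for n,i in(('wrist',im),('top',cv2.imread('pics/top2.png')[:,:,::-1])):
    i=i.astype(int); m=((i[:,:,0]>70)&(i[:,:,1]<40)&(i[:,:,2]<50)).astype(np.uint8)
    k,l,s,c=cv2.connectedComponentsWithStats(m)
    for j in range(1,k):
        if s[j,4]>150: print(n,s[j],c[j])
print(w2pix('wrist',[[.6543,-.1017,.09]],st))
E
```

```text
time_s: 7.12
tool_pos: [0.6552, -0.103, 0.1924]
tool_rot: [-3.141, -0.0, -1.304]
force: [0.4, -0.2, -0.6]
width: 0.0849
finger_force: 0.0
time_s: 7.75
tool_pos: [0.6535, -0.1016, 0.1938]
tool_rot: [-3.14, -0.0, -1.304]
force: [0.2, 0.1, -0.8]
width: 0.0854
finger_force: 0.0
[ 0.65346685 -0.10155977  0.19377691] [-1.79929056e+02 -1.17962199e-02 -7.47062206e+01]
wrist [ 279  204   69   67 2469] [315.61806399 233.03604698]
wrist [   0  383   25   87 1595] [ 10.70031348 427.3184953 ]
top [379 163  26  25 445] [391.19101124 176.03595506]
top [489 162  17  21 198] [495.53030303 172.61111111]
top [140 173  28  41 455] [154.37582418 193.41978022]
[[317.80728568 241.80576986]]
```

View pics/w3.png

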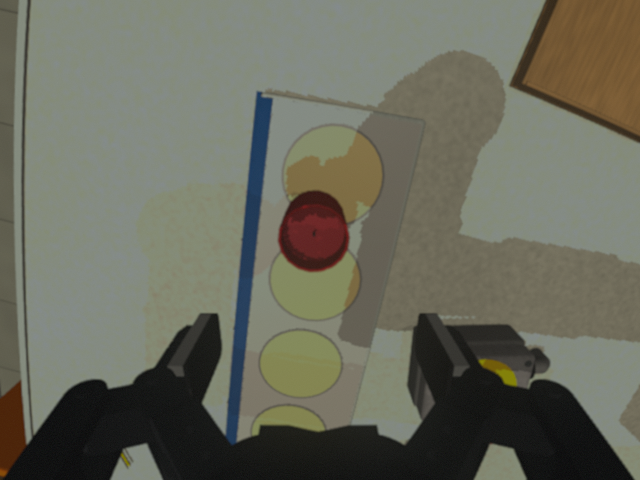

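The tester's rim is centred at about (314,236), close to the predicted position. I'll descend, grip it and lift.

```bash
python3 -m crank '{"offset":[[2,-2.5,-35],[2,-2.5,-75],[2,-2.5,-110],[2,-2.5,-135],[2,-2.5,-147]],"turn":[[0,0,0],[0,0,0],[0,0,0],[0,0,0],[0,0,0]],"claw":[85,85,85,85,85]}'
python3 -m crank '{"offset":[[0,0,0],[0,0,0],[0,0,0],[0,0,0],[0,0,0]],"turn":[[0,0,0],[0,0,0],[0,0,0],[0,0,0],[0,0,0]],"claw":[75,65,55,45,45]}'
python3 -m crank '{"offset":[[0,0,0],[0,0,0],[0,0,10],[0,0,30],[0,0,60]],"turn":[[0,0,0],[0,0,0],[0,0,0],[0,0,0],[0,0,0]],"claw":[45,45,45,45,45]}'
```

```text
time_s: 8.48
tool_pos: [0.6548, -0.1044, 0.0444]
tool_rot: [3.139, 0.001, -1.305]
force: [-0.0, -1.0, 0.0]
width: 0.0846
finger_force: 0.0
time_s: 9.1
tool_pos: [0.6571, -0.1044, 0.0478]
tool_rot: [-3.138, -0.001, -1.304]
force: [0.5, 1.7, 5.9]
width: 0.053
finger_force: 63.0
time_s: 9.72
tool_pos: [0.654, -0.1043, 0.105]
tool_rot: [3.137, 0.002, -1.305]
force: [0.3, -1.2, -2.6]
width: 0.0527
finger_force: 63.3
```

```bash
python3 -m crank '{"offset":[[-20,-25,0],[-60,-70,0],[-100,-115,0],[-140,-160,0],[-180,-205,0]],"turn":[[0,0,0],[0,0,0],[0,0,0],[0,0,0],[0,0,0]],"claw":[45,45,45,45,45]}'
python3 -m crank '{"offset":[[-20,-22,0],[-36,-41,0],[-36,-41,-25],[-36,-41,-50],[-36,-41,-70]],"turn":[[0,0,0],[0,0,0],[0,0,0],[0,0,0],[0,0,0]],"claw":[45,45,45,45,45]}'
python3 -m crank '{"offset":[[0,0,-3],[0,0,-6],[0,0,-9],[0,0,-11],[0,0,-11]],"turn":[[0,0,0],[0,0,0],[0,0,0],[0,0,0],[0,0,0]],"claw":[45,45,45,45,45]}'
```

```text
time_s: 10.35
tool_pos: [0.4735, -0.3103, 0.1058]
tool_rot: [3.141, 0.001, -1.304]
force: [-0.5, -0.8, -2.3]
width: 0.0527
finger_force: 63.6
time_s: 10.98
tool_pos: [0.4385, -0.35, 0.0347]
tool_rot: [3.14, 0.002, -1.305]
force: [0.1, 0.2, -1.5]
width: 0.053
finger_force: 63.6
time_s: 11.6
tool_pos: [0.4396, -0.3504, 0.025]
tool_rot: [-3.142, -0.0, -1.304]
force: [0.1, -0.2, -2.3]
width: 0.0526
finger_force: 63.6
```

```bash
python3 -m crank '{"offset":[[0,0,-1],[0,0,-2],[0,0,-3],[0,0,-3],[0,0,-3]],"turn":[[0,0,0],[0,0,0],[0,0,0],[0,0,0],[0,0,0]],"claw":[45,45,45,45,45]}'
python3 -m crank '{"offset":[[0,0,-0.5],[0,0,-1],[0,0,-1.5],[0,0,-1.5],[0,0,-1.5]],"turn":[[0,0,0],[0,0,0],[0,0,0],[0,0,0],[0,0,0]],"claw":[45,45,45,45,45]}'
```

```text
time_s: 12.22
tool_pos: [0.4396, -0.3505, 0.0219]
tool_rot: [-3.142, -0.0, -1.304]
force: [0.2, 0.0, -2.1]
width: 0.0528
finger_force: 63.9
time_s: 12.85
tool_pos: [0.4396, -0.3505, 0.0218]
tool_rot: [-3.141, -0.001, -1.304]
force: [-4.2, 3.6, 9.2]
width: 0.0529
finger_force: 64.4
```

```bash
python3 -m crank '{"offset":[[0,0,0],[0,0,0],[0,0,0],[0,0,0],[0,0,0]],"turn":[[0,0,0],[0,0,0],[0,0,0],[0,0,0],[0,0,0]],"claw":[55,65,75,85,85]}'
python3 -m crank '{"offset":[[0,0,20],[0,0,60],[0,0,110],[0,0,160],[0,20,210]],"turn":[[0,0,0],[0,0,0],[0,0,0],[0,0,0],[0,0,0]],"claw":[85,85,85,85,85]}'
python3 -m crank '{"offset":[[0,50,0],[0,105,0],[0,160,0],[0,215,0],[0,270,0]],"turn":[[0,0,-4],[0,0,-8],[0,0,-12],[0,0,-16],[0,0,-17]],"claw":[85,85,85,85,85]}'
python3 -m crank '{"offset":[[0,55,0],[0,110,0],[0,165,0],[0,220,0],[0,250,0]],"turn":[[0,0,0],[0,0,0],[0,0,0],[0,0,0],[0,0,0]],"claw":[85,85,85,85,85]}'
python3 -m crank '{"offset":[[0,0,0],[0,0,0],[0,0,0],[0,0,0],[0,0,0]],"turn":[[0,0,0],[0,0,0],[0,0,0],[0,0,0],[0,0,0]],"claw":[85,85,85,85,85]}'
python3 - <<'E'
from h import *
st=manip.observe(); im=snap('wrist','w4.png'); print(st['tool_pos'],np.degrees(st['tool_rot']))
c=cv2.resize(im[:,:,::-1],(800,600),interpolation=cv2.INTER_CUBIC); cv2.imwrite('pics/w4b.png',cv2.convertScaleAbs(c,alpha=1.6))
for n,x in dict(teal=(.5344,.3257),green=(.472,.4152),rose=(.402,.2695),lilac=(.4373,.1767)).items():print(n,w2pix('wrist',[[*x,.098],[*x,.074]],st)*1.25)
E
```

```text
time_s: 13.48
tool_pos: [0.4396, -0.3505, 0.0203]
tool_rot: [3.142, 0.0, -1.304]
force: [-0.0, 0.3, 0.8]
width: 0.085
finger_force: 0.0
time_s: 14.1
tool_pos: [0.4393, -0.3308, 0.2318]
tool_rot: [3.141, -0.0, -1.306]
force: [0.9, -0.6, -0.5]
width: 0.0849
finger_force: 0.0
time_s: 14.72
tool_pos: [0.4393, -0.0588, 0.2306]
tool_rot: [-3.141, 0.0, -1.602]
force: [1.0, 0.8, 1.4]
width: 0.0848
finger_force: 0.0
time_s: 15.35
tool_pos: [0.4392, 0.1919, 0.2302]
tool_rot: [3.141, 0.0, -1.599]
force: [0.6, -0.6, 0.7]
width: 0.085
finger_force: 0.0
time_s: 15.98
tool_pos: [0.4397, 0.1891, 0.2305]
tool_rot: [-3.141, 0.0, -1.602]
force: [-0.9, -1.1, -0.6]
width: 0.0849
finger_force: 0.0
[0.43970823 0.18911874 0.23051061] [-1.79991934e+02  1.02240676e-02 -9.17855895e+01]
teal [[280.59444034 461.53361748]
 [287.79224418 442.28156887]]
green [[367.7656035  546.05985962]
 [369.41507548 523.75694705]]
rose [[453.63676864 393.74761097]
 [449.87678274 377.59604615]]
lilac [[401.02477705 270.02193815]
 [400.7462716  261.36338985]]
```

View pics/w4b.png

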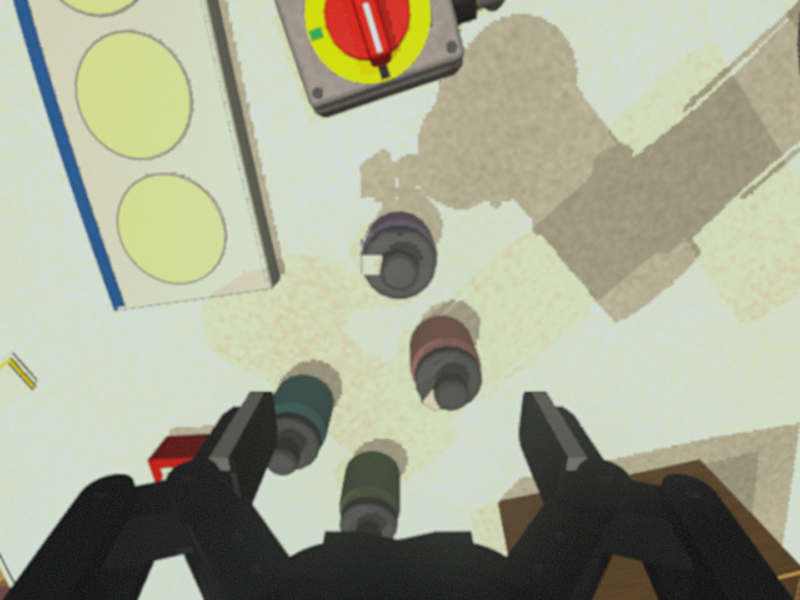

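The candles are where I predicted, lilac's knob at (400,269) and its seal at (372,265) in the enlarged view. I'll check lilac's yaw from this view.

Run:
```python
from h import *
st=manip.observe()
for k,l,s in [((400,269),(400,260),(372,264.5)),((452,391),(447,376),(430,400))]:
    a=pix2w('wrist',np.array([k,l,s])/1.25,[.098,.074,.074],st); c=(a[0]+a[1])/2; v=a[2]-c; print(a[:,:2],np.hypot(*v[:2]),np.degrees(np.arctan2(v[1],v[0])))
# finer: seal whiteness blob for lilac in top picture
im=cv2.imread('pics/top3.png').astype(int)
for n,x in dict(teal=(.5344,.3257),green=(.472,.4152),rose=(.402,.2695),lilac=(.4373,.1767)).items():
    X=[];
    for z in (.0742,):
        for a in np.arange(-90,91,3):
            r=np.radians(a); p=w2pix('top',[[x[0]+.021*np.cos(r),x[1]+.021*np.sin(r),z]])[0]
            v=cv2.getRectSubPix(im.astype(np.float32).sum(2),(1,1),tuple(map(float,p)))[0,0]; X.append((a,v))
    X=np.array(X); hi=X[X[:,1]>X[:,1].min()*.5+X[:,1].max()*.5]; print(n,hi[:,0].min(),hi[:,0].max(),hi[:,0].mean())
```

```text
[[0.43792321 0.17609872]
 [0.43777256 0.17580815]
 [0.45752317 0.17843493]] 0.019831162256337343 7.188321298679429
[[0.40317304 0.26728197]
 [0.40419578 0.26812315]
 [0.41738628 0.28897261]] 0.025301308698431866 57.210934505197834
teal -3.0 33.0 15.0
green 27.0 54.0 40.5
rose 39.0 75.0 57.0
lilac -18.0 18.0 0.0
```

```bash
python3 -m crank '{"offset":[[-2,-12.8,-45],[-2,-12.8,-95],[-2,-12.8,-140],[-2,-12.8,-175],[-2,-12.8,-198]],"turn":[[0,0,0],[0,0,0],[0,0,0],[0,0,0],[0,0,0]],"claw":[85,85,85,85,85]}'
python3 -m crank '{"offset":[[0,0,0],[0,0,0],[0,0,0],[0,0,0],[0,0,0]],"turn":[[0,0,0],[0,0,0],[0,0,0],[0,0,0],[0,0,0]],"claw":[77,68,60,48,48]}'
python3 -m crank '{"offset":[[0,0,0],[0,0,0],[0,0,10],[0,0,50],[0,0,100]],"turn":[[0,0,0],[0,0,0],[0,0,0],[0,0,0],[0,0,0]],"claw":[48,48,48,48,48]}'
```

```text
time_s: 16.65
tool_pos: [0.437, 0.1761, 0.0308]
tool_rot: [3.14, -0.001, -1.601]
force: [0.5, 0.4, 0.1]
width: 0.0847
finger_force: 0.0
time_s: 17.27
tool_pos: [0.4386, 0.1774, 0.0341]
tool_rot: [-3.139, 0.002, -1.601]
force: [-0.6, 0.6, 6.0]
width: 0.0564
finger_force: 63.0
time_s: 17.9
tool_pos: [0.4365, 0.1761, 0.133]
tool_rot: [3.139, -0.002, -1.601]
force: [1.3, 0.8, -4.0]
width: 0.0561
finger_force: 65.1
```

```bash
python3 -m crank '{"offset":[[0,0,35],[30,-45,35],[61,-92,35],[93,-139,35],[125,-187,35]],"turn":[[0,0,1],[0,0,2],[0,0,3],[0,0,4],[0,0,5]],"claw":[48,48,48,48,48]}'
python3 -m crank '{"offset":[[30,-45,0],[60,-90,0],[89,-134,0],[89,-134,-30],[89,-134,-60]],"turn":[[0,0,0],[0,0,0],[0,0,0],[0,0,0],[0,0,0]],"claw":[48,48,48,48,48]}'
python3 -m crank '{"offset":[[0,0,-15],[0,0,-25],[0,0,-32],[0,0,-37],[0,0,-37]],"turn":[[0,0,0],[0,0,0],[0,0,0],[0,0,0],[0,0,0]],"claw":[48,48,48,48,48]}'
```

```text
time_s: 18.52
tool_pos: [0.563, -0.0117, 0.1677]
tool_rot: [3.141, 0.001, -1.513]
force: [2.0, 0.9, -3.2]
width: 0.0562
finger_force: 65.7
time_s: 19.15
tool_pos: [0.6513, -0.1449, 0.1062]
tool_rot: [3.141, 0.001, -1.516]
force: [-0.1, 0.4, -3.9]
width: 0.0563
finger_force: 65.8
time_s: 19.77
tool_pos: [0.6516, -0.1442, 0.0705]
tool_rot: [-3.142, 0.0, -1.514]
force: [1.4, 0.1, -3.1]
width: 0.0563
finger_force: 65.7
```

```bash
python3 -m crank '{"offset":[[0,0,-1],[0,0,-2.5],[0,0,-4],[0,0,-5],[0,0,-5]],"turn":[[0,0,0],[0,0,0],[0,0,0],[0,0,0],[0,0,0]],"claw":[48,48,48,48,48]}'
python3 -m crank '{"offset":[[0,0,-0.5],[0,0,-1],[0,0,-1.5],[0,0,-2],[0,0,-2]],"turn":[[0,0,0],[0,0,0],[0,0,0],[0,0,0],[0,0,0]],"claw":[48,48,48,48,48]}'
```

```text
time_s: 20.4
tool_pos: [0.6516, -0.1442, 0.0653]
tool_rot: [3.141, 0.0, -1.514]
force: [1.0, 0.1, -3.4]
width: 0.0567
finger_force: 65.7
time_s: 21.02
tool_pos: [0.6517, -0.1443, 0.0642]
tool_rot: [-3.141, -0.0, -1.514]
force: [-3.7, 0.9, 2.8]
width: 0.056
finger_force: 66.1
```

```bash
cat >> h.py <<'E'
def seal(n,im,x,st=None,a0=-180):
    g=im.astype(np.float32).sum(2); A=np.arange(a0,a0+360,1.); R=np.radians(A); v=0
    for r in(.018,.020,.022):
        p=w2pix(n,np.c_[x[0]+r*np.cos(R),x[1]+r*np.sin(R),0*R+x[2]+.0742],st).astype(np.float32)
        v=v+cv2.remap(g,p[:,:1],p[:,1:],cv2.INTER_LINEAR)[:,0]
    hi=A[v>(np.median(v)+v.max())/2]; return hi.min(),hi.max(),hi.mean(),v.max()/np.median(v)
def knob(n,im,x,st=None,rad=None):
    """lid-top centre by fitting dark blob near predicted lid (z .074)"""
    p=w2pix(n,[[*x[:2],x[2]+.074],[x[0]+.026,x[1],x[2]+.074]],st); rr=np.hypot(*(p[1]-p[0]))
    g=cv2.cvtColor(im,cv2.COLOR_RGB2HSV); m=((g[:,:,1]<60)&(g[:,:,2]<75)).astype(np.uint8)
    w=np.zeros_like(m); cv2.circle(w,tuple(int(round(t)) for t in p[0]),int(2.2*rr),1,-1); m&=w
    k,l,s,c=cv2.connectedComponentsWithStats(m); j=1+np.argmax(s[1:,4]) 
    cn=max(cv2.findContours((l==j).astype(np.uint8),0,1)[0],key=cv2.contourArea)
    (cx,cy),r=cv2.minEnclosingCircle(cn)
    return (cx,cy),r,rr,pix2w(n,[(cx,cy)],x[2]+.076,st)[0]
E
python3 -m crank '{"offset":[[0,0,0],[0,0,0],[0,0,0],[0,0,0],[0,0,0]],"turn":[[0,0,0],[0,0,0],[0,0,0],[0,0,0],[0,0,0]],"claw":[60,70,80,85,85]}'
python3 -m crank '{"offset":[[0,0,20],[0,0,60],[0,0,110],[0,0,160],[-20,35,160]],"turn":[[0,0,0],[0,0,0],[0,0,0],[0,0,0],[0,0,5]],"claw":[85,85,85,85,85]}'
python3 -m crank '{"offset":[[-27,45,0],[-54,90,0],[-81,135,0],[-108,180,0],[-135,225,0]],"turn":[[0,0,8],[0,0,16],[0,0,24],[0,0,32],[0,0,40]],"claw":[85,85,85,85,85]}'
python3 -m crank '{"offset":[[-24,40,0],[-48,80,0],[-72,118,0],[-94,153,0],[-94,153,0]],"turn":[[0,0,2],[0,0,4],[0,0,6],[0,0,6],[0,0,6]],"claw":[85,85,85,85,85]}'
python3 -m crank '{"offset":[[0,0,0],[0,0,0],[0,0,0],[0,0,0],[0,0,0]],"turn":[[0,0,0],[0,0,0],[0,0,0],[0,0,0],[0,0,0]],"claw":[85,85,85,85,85]}'
python3 - <<'E'
from h import *
st=manip.observe(); im=snap('wrist','w5.png'); print(st['tool_pos'],np.degrees(st['tool_rot']),st['qpos'])
x=(.402,.2690,0); print('wrist',knob('wrist',im,x,st)); print(seal('wrist',im,x,st))
t=snap('top','top5.png')
for n,x in dict(lilac=(.651,-.1445,.03),teal=(.5344,.3257,0),green=(.472,.4152,0)).items(): print(n,knob('top',t,x)[1:],seal('top',t,x))
E
```

```text
time_s: 21.65
tool_pos: [0.6517, -0.1443, 0.0634]
tool_rot: [-3.142, -0.0, -1.514]
force: [-0.1, -0.1, 1.0]
width: 0.085
finger_force: 0.0
time_s: 22.28
tool_pos: [0.6343, -0.1109, 0.2283]
tool_rot: [-3.132, -0.003, -1.428]
force: [0.1, 1.7, -0.3]
width: 0.0853
finger_force: 0.0
time_s: 22.9
tool_pos: [0.4956, 0.117, 0.2236]
tool_rot: [-3.141, -0.0, -0.724]
force: [0.6, 0.1, -1.3]
width: 0.0848
finger_force: 0.0
time_s: 23.52
tool_pos: [0.4014, 0.2706, 0.2235]
tool_rot: [-3.141, 0.0, -0.62]
force: [-0.1, 0.6, 0.4]
width: 0.085
finger_force: 0.0
time_s: 24.15
tool_pos: [0.4028, 0.2686, 0.2234]
tool_rot: [3.142, -0.0, -0.624]
force: [-0.1, -0.5, -0.5]
width: 0.085
finger_force: 0.0
[0.40275963 0.26857053 0.22338537] [ 1.79998001e+02 -9.12178715e-04 -3.57643049e+01] [ 9.12744944e-01  1.26954345e-01 -7.20276321e-02  1.74359509e-05
 -1.37184868e+00  3.38430604e-02]
wrist ((314.1538391113281, 224.76922607421875), 29.92951202392578, np.float64(29.763101500211114), array([0.40634218, 0.27107622, 0.076     ]))
(np.float64(39.0), np.float64(74.0), np.float64(56.5), np.float32(2.1499305))
lilac (16.985387802124023, np.float64(12.787837671634781), array([ 0.64249205, -0.13791205,  0.106     ])) (np.float64(-15.0), np.float64(24.0), np.float64(4.5), np.float32(3.2202325))
teal (13.677657127380371, np.float64(12.789199165577182), array([0.53486485, 0.32426761, 0.076     ])) (np.float64(-5.0), np.float64(33.0), np.float64(14.0), np.float32(3.34377))
green (23.811824798583984, np.float64(12.85258643138748), array([0.45129021, 0.42001845, 0.076     ])) (np.float64(25.0), np.float64(51.0), np.float64(38.0), np.float32(2.676896))
```

```bash
python3 -m crank '{"offset":[[1,1,-45],[1,1,-95],[1,1,-140],[1,1,-172],[1,1,-191]],"turn":[[0,0,0],[0,0,0],[0,0,0],[0,0,0],[0,0,0]],"claw":[85,85,85,85,85]}'
python3 -m crank '{"offset":[[0,0,0],[0,0,0],[0,0,0],[0,0,0],[0,0,0]],"turn":[[0,0,0],[0,0,0],[0,0,0],[0,0,0],[0,0,0]],"claw":[77,68,60,48,48]}'
python3 -m crank '{"offset":[[0,0,0],[0,0,0],[0,0,10],[0,0,60],[0,0,120]],"turn":[[0,0,0],[0,0,0],[0,0,0],[0,0,0],[0,0,0]],"claw":[48,48,48,48,48]}'
```

```text
time_s: 24.88
tool_pos: [0.403, 0.2691, 0.0307]
tool_rot: [3.139, 0.0, -0.624]
force: [-1.0, -1.3, 1.5]
width: 0.0854
finger_force: 0.0
time_s: 25.5
tool_pos: [0.4045, 0.2706, 0.034]
tool_rot: [-3.139, -0.001, -0.623]
force: [-0.4, 0.2, 5.0]
width: 0.0567
finger_force: 63.2
time_s: 26.12
tool_pos: [0.4027, 0.2689, 0.1534]
tool_rot: [3.139, 0.001, -0.624]
force: [1.0, 1.0, -1.9]
width: 0.0561
finger_force: 64.8
```

```bash
python3 -m crank '{"offset":[[0,0,20],[30,-40,20],[60,-80,20],[90,-120,20],[120,-160,20]],"turn":[[0,0,-8],[0,0,-16],[0,0,-24],[0,0,-32],[0,0,-40]],"claw":[48,48,48,48,48]}'
python3 -m crank '{"offset":[[30,-40,0],[60,-80,0],[90,-120,0],[116,-155,0],[116,-155,-40]],"turn":[[0,0,-3],[0,0,-6],[0,0,-9],[0,0,-10],[0,0,-10]],"claw":[48,48,48,48,48]}'
python3 -m crank '{"offset":[[0,0,-25],[0,0,-45],[0,0,-56],[0,0,-61],[0,0,-62]],"turn":[[0,0,0],[0,0,0],[0,0,0],[0,0,0],[0,0,0]],"claw":[48,48,48,48,48]}'
```

```text
time_s: 26.75
tool_pos: [0.5241, 0.1084, 0.1729]
tool_rot: [-3.142, 0.0, -1.326]
force: [0.4, 0.7, -2.2]
width: 0.0564
finger_force: 65.0
time_s: 27.38
tool_pos: [0.643, -0.0481, 0.135]
tool_rot: [-3.134, -0.001, -1.5]
force: [-0.3, 1.8, -3.3]
width: 0.0565
finger_force: 65.4
time_s: 28.0
tool_pos: [0.6399, -0.0452, 0.0709]
tool_rot: [-3.141, -0.0, -1.496]
force: [0.6, 0.3, -1.7]
width: 0.0563
finger_force: 65.3
```

```bash
python3 -m crank '{"offset":[[0,0,-1],[0,0,-2.5],[0,0,-4],[0,0,-5],[0,0,-5]],"turn":[[0,0,0],[0,0,0],[0,0,0],[0,0,0],[0,0,0]],"claw":[48,48,48,48,48]}'
python3 -m crank '{"offset":[[0,0,-0.5],[0,0,-1],[0,0,-1.5],[0,0,-2],[0,0,-2]],"turn":[[0,0,0],[0,0,0],[0,0,0],[0,0,0],[0,0,0]],"claw":[48,48,48,48,48]}'
```

```text
time_s: 28.62
tool_pos: [0.6396, -0.0452, 0.0653]
tool_rot: [3.141, 0.0, -1.496]
force: [0.7, -0.8, -1.9]
width: 0.0565
finger_force: 65.3
time_s: 29.25
tool_pos: [0.6397, -0.0453, 0.0641]
tool_rot: [-3.141, -0.0, -1.496]
force: [-3.0, 1.3, 4.2]
width: 0.0566
finger_force: 65.6
```

```bash
python3 -m crank '{"offset":[[0,0,0],[0,0,0],[0,0,0],[0,0,0],[0,0,0]],"turn":[[0,0,0],[0,0,0],[0,0,0],[0,0,0],[0,0,0]],"claw":[60,70,80,85,85]}'
python3 -m crank '{"offset":[[0,0,20],[0,0,60],[0,0,110],[0,0,160],[-15,50,160]],"turn":[[0,0,0],[0,0,0],[0,0,0],[0,0,0],[0,0,2]],"claw":[85,85,85,85,85]}'
python3 -m crank '{"offset":[[-16,56,0],[-32,112,0],[-48,168,0],[-64,224,0],[-80,280,0]],"turn":[[0,0,1],[0,0,2],[0,0,3],[0,0,4],[0,0,5]],"claw":[85,85,85,85,85]}'
python3 -m crank '{"offset":[[-10,40,0],[-10,40,0],[-10,40,0],[-10,40,0],[-10,40,0]],"turn":[[0,0,1],[0,0,1],[0,0,1],[0,0,1],[0,0,1]],"claw":[85,85,85,85,85]}'
python3 - <<'E'
from h import *
st=manip.observe(); im=snap('wrist','w6.png'); print(st['tool_pos'],np.degrees(st['tool_rot']))
x=(.5344,.325,0); print('wrist',knob('wrist',im,x,st)); print(seal('wrist',im,x,st))
E
```

```text
time_s: 29.88
tool_pos: [0.6397, -0.0452, 0.0634]
tool_rot: [-3.142, -0.0, -1.496]
force: [-0.3, 0.5, -0.5]
width: 0.0851
finger_force: 0.0
time_s: 30.5
tool_pos: [0.6273, 0.0029, 0.2284]
tool_rot: [-3.132, -0.001, -1.465]
force: [1.0, 1.2, -0.7]
width: 0.085
finger_force: 0.0
time_s: 31.12
tool_pos: [0.5438, 0.2865, 0.2236]
tool_rot: [-3.141, 0.0, -1.374]
force: [0.8, 0.1, -0.2]
width: 0.0852
finger_force: 0.0
time_s: 31.75
tool_pos: [0.535, 0.3238, 0.2236]
tool_rot: [-3.141, 0.0, -1.358]
force: [0.0, 0.2, 0.3]
width: 0.0849
finger_force: 0.0
[0.53504263 0.3238176  0.22361863] [-1.79985037e+02  5.09037378e-03 -7.78227247e+01]
wrist ((316.5, 220.71127319335938), 35.88246536254883, np.float64(29.99105465607964), array([0.53770772, 0.31979903, 0.076     ]))
(np.float64(0.0), np.float64(41.0), np.float64(20.5), np.float32(2.2956986))
```

```bash
python3 -c "
import cv2
i=cv2.imread('pics/w6.png')[140:320,200:440]; cv2.imwrite('pics/w6c.png',cv2.convertScaleAbs(cv2.resize(i,None,fx=3,fy=3,interpolation=2),alpha=1.6))"
```

```text
(no output)
```

View pics/w6c.png

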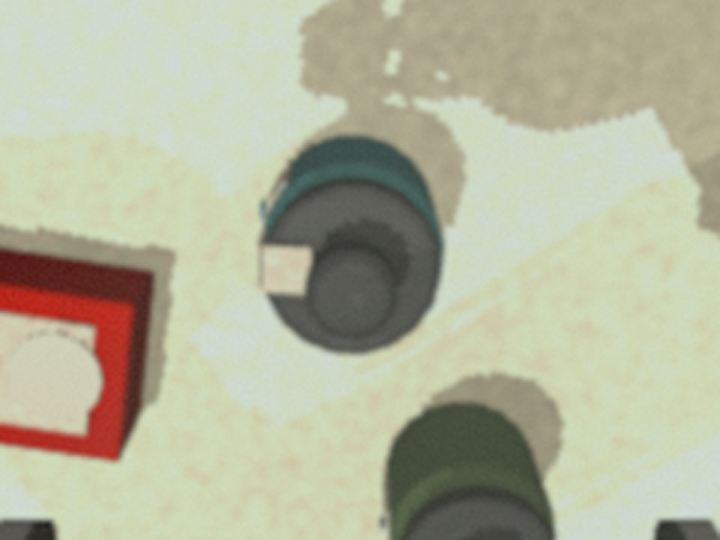

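The crop shows teal's lid centred at (353,266), its knob at (351,293) and its seal at (285,271).

Run:
```python
from h import *
st=manip.observe()
a=pix2w('wrist',[(317,237.7),(317.7,228.7),(295,230.3)],[.098,.074,.0742],st); print(a[:,:2])
for c in (a[0],a[1]): v=a[2]-c; print(np.hypot(*v[:2]),np.degrees(np.arctan2(v[1],v[0])))
im=cv2.imread('pics/w6.png')
x=(*((a[0]+a[1])/2)[:2],0);print(seal('wrist',im,x,st))
```

```text
[[0.53545242 0.32777539]
 [0.53499011 0.32728493]
 [0.55405791 0.33283745]]
0.019281823385987374 15.220247146569694
0.01985979089566366 16.23550341011595
(np.float64(-6.0), np.float64(35.0), np.float64(14.5), np.float32(2.1311095))
```

Run:
```python
from h import *
print(pix2w('wrist',[(251.7,230.7),(239.7,293)],.04), pix2w('top',[(172,212.5),(170,174)],.04))
```

```text
[[0.5954605  0.35285628 0.04      ]
 [0.59760461 0.42278384 0.04      ]] [[0.59717659 0.35308554 0.04      ]
 [0.67984974 0.35859543 0.04      ]]
```

```bash
python3 -m crank '{"offset":[[0,3,-30],[0,3,-75],[0,3,-125],[0,3,-170],[0,3,-191]],"turn":[[0,0,-9],[0,0,-17],[0,0,-17],[0,0,-17],[0,0,-17]],"claw":[85,85,85,85,85]}'
python3 -m crank '{"offset":[[0,0,0],[0,0,0],[0,0,0],[0,0,0],[0,0,0]],"turn":[[0,0,0],[0,0,0],[0,0,0],[0,0,0],[0,0,0]],"claw":[77,68,60,48,48]}'
python3 -m crank '{"offset":[[0,0,0],[0,0,0],[0,0,10],[0,0,60],[0,0,120]],"turn":[[0,0,0],[0,0,0],[0,0,0],[0,0,0],[0,0,0]],"claw":[48,48,48,48,48]}'
```

```text
time_s: 32.42
tool_pos: [0.5334, 0.3262, 0.0294]
tool_rot: [3.138, -0.003, -1.655]
force: [-0.6, -0.3, 0.4]
width: 0.0851
finger_force: 0.0
time_s: 33.05
tool_pos: [0.5356, 0.3284, 0.0344]
tool_rot: [-3.139, 0.002, -1.653]
force: [-0.8, 0.1, 5.8]
width: 0.0564
finger_force: 64.7
time_s: 33.67
tool_pos: [0.5334, 0.3269, 0.1522]
tool_rot: [3.138, -0.003, -1.654]
force: [1.6, 1.6, -3.2]
width: 0.0565
finger_force: 65.2
```

```bash
python3 -m crank '{"offset":[[0,0,20],[19,-55,20],[38,-110,20],[57,-165,20],[76,-218,20]],"turn":[[0,0,-2],[0,0,-4],[0,0,-6],[0,0,-8],[0,0,-9]],"claw":[48,48,48,48,48]}'
python3 -m crank '{"offset":[[10,-30,0],[19,-55.5,0],[19,-55.5,-20],[19,-55.5,-50],[19,-55.5,-80]],"turn":[[0,0,0],[0,0,0],[0,0,0],[0,0,0],[0,0,0]],"claw":[48,48,48,48,48]}'
python3 -m crank '{"offset":[[0,0,-10],[0,0,-17],[0,0,-21],[0,0,-22],[0,0,-22]],"turn":[[0,0,0],[0,0,0],[0,0,0],[0,0,0],[0,0,0]],"claw":[48,48,48,48,48]}'
```

```text
time_s: 34.3
tool_pos: [0.6104, 0.108, 0.1722]
tool_rot: [3.14, -0.0, -1.811]
force: [1.0, 0.5, -3.1]
width: 0.0563
finger_force: 65.7
time_s: 34.92
tool_pos: [0.629, 0.0542, 0.0913]
tool_rot: [3.14, 0.0, -1.811]
force: [-0.2, 1.4, -4.0]
width: 0.0563
finger_force: 65.8
time_s: 35.55
tool_pos: [0.63, 0.0543, 0.071]
tool_rot: [-3.141, 0.0, -1.811]
force: [-0.5, 0.9, -3.7]
width: 0.0567
finger_force: 65.6
```

```bash
python3 -m crank '{"offset":[[0,0,-1],[0,0,-2.5],[0,0,-4],[0,0,-5],[0,0,-5]],"turn":[[0,0,0],[0,0,0],[0,0,0],[0,0,0],[0,0,0]],"claw":[48,48,48,48,48]}'
python3 -m crank '{"offset":[[0,0,-0.5],[0,0,-1],[0,0,-1.5],[0,0,-2],[0,0,-2]],"turn":[[0,0,0],[0,0,0],[0,0,0],[0,0,0],[0,0,0]],"claw":[48,48,48,48,48]}'
```

```text
time_s: 36.17
tool_pos: [0.6296, 0.0542, 0.0653]
tool_rot: [3.141, -0.0, -1.811]
force: [0.1, -0.1, -3.8]
width: 0.0561
finger_force: 65.6
time_s: 36.8
tool_pos: [0.6296, 0.0542, 0.0644]
tool_rot: [-3.141, 0.0, -1.81]
force: [-4.1, 0.1, 5.3]
width: 0.0565
finger_force: 66.3
```

```bash
python3 -m crank '{"offset":[[0,0,0],[0,0,0],[0,0,0],[0,0,0],[0,0,0]],"turn":[[0,0,0],[0,0,0],[0,0,0],[0,0,0],[0,0,0]],"claw":[60,70,80,85,85]}'
python3 -m crank '{"offset":[[0,0,20],[0,0,60],[0,0,110],[0,0,160],[-17,40,160]],"turn":[[0,0,0],[0,0,0],[0,0,0],[0,0,0],[0,0,6]],"claw":[85,85,85,85,85]}'
python3 -m crank '{"offset":[[-20,46,0],[-40,92,0],[-60,138,0],[-80,184,0],[-100,230,0]],"turn":[[0,0,9],[0,0,18],[0,0,27],[0,0,36],[0,0,45]],"claw":[85,85,85,85,85]}'
python3 -m crank '{"offset":[[-20,45,0],[-40,91,0],[-40,91,0],[-40,91,0],[-40,91,0]],"turn":[[0,0,5],[0,0,5],[0,0,5],[0,0,5],[0,0,5]],"claw":[85,85,85,85,85]}'
python3 - <<'E'
from h import *
st=manip.observe(); im=snap('wrist','w7.png'); print(st['tool_pos'],np.degrees(st['tool_rot']))
i=im[140:320,200:440,::-1]; cv2.imwrite('pics/w7c.png',cv2.convertScaleAbs(cv2.resize(i,None,fx=3,fy=3,interpolation=2),alpha=1.6))
E
```

```text
time_s: 37.42
tool_pos: [0.6297, 0.0543, 0.0634]
tool_rot: [-3.142, 0.0, -1.811]
force: [0.4, -0.5, -0.6]
width: 0.085
finger_force: 0.0
time_s: 38.05
tool_pos: [0.6153, 0.0931, 0.2285]
tool_rot: [-3.132, 0.003, -1.707]
force: [-0.3, 0.9, -1.0]
width: 0.0851
finger_force: 0.0
time_s: 38.67
tool_pos: [0.5118, 0.3257, 0.2235]
tool_rot: [-3.141, 0.0, -0.915]
force: [0.3, -0.3, -0.4]
width: 0.0849
finger_force: 0.0
time_s: 39.3
tool_pos: [0.4732, 0.4144, 0.2236]
tool_rot: [-3.141, -0.0, -0.834]
force: [-0.2, -0.2, -0.3]
width: 0.0847
finger_force: 0.0
[0.47316931 0.41437563 0.22361514] [-1.79988074e+02 -8.20359616e-03 -4.78099803e+01]
```

View pics/w7c.png

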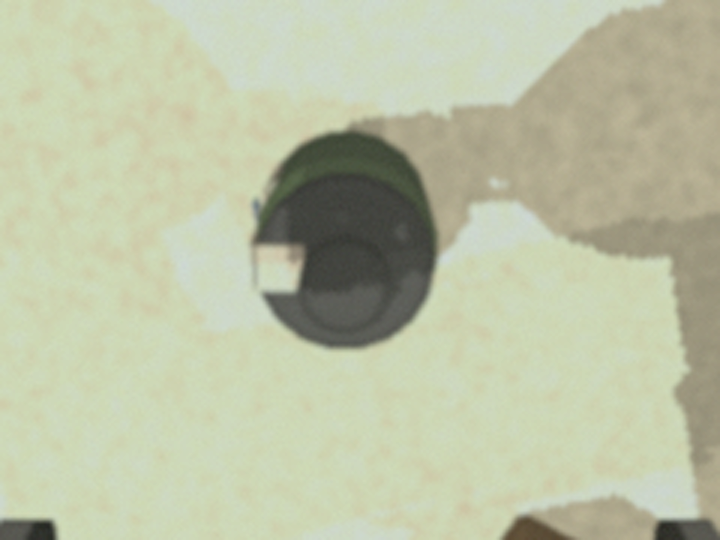

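Green's knob is at (345,287), its lid centre at (346,260) and its seal at (278,268) in the crop.

Run:
```python
from h import *
st=manip.observe()
a=pix2w('wrist',[(315,235.7),(315.3,226.7),(292.7,229.3)],[.098,.074,.0742],st); print(a[:,:2])
for c in (a[0],a[1]): v=a[2]-c; print(np.hypot(*v[:2]),np.degrees(np.arctan2(v[1],v[0])))
im=cv2.imread('pics/w7.png')
x=(*((a[0]+a[1])/2)[:2],0);print(seal('wrist',im,x,st))
```

```text
[[0.47447865 0.41768677]
 [0.47476131 0.41726765]
 [0.48782284 0.43221647]]
0.01972763558998581 47.435379886808505
0.019851211107344936 48.85467009096602
(np.float64(28.0), np.float64(69.0), np.float64(48.5), np.float32(2.410521))
```

```bash
python3 -m crank '{"offset":[[1.4,3,-45],[1.4,3,-95],[1.4,3,-140],[1.4,3,-172],[1.4,3,-191]],"turn":[[0,0,0],[0,0,0],[0,0,0],[0,0,0],[0,0,0]],"claw":[85,85,85,85,85]}'
python3 -m crank '{"offset":[[0,0,0],[0,0,0],[0,0,0],[0,0,0],[0,0,0]],"turn":[[0,0,0],[0,0,0],[0,0,0],[0,0,0],[0,0,0]],"claw":[77,68,60,48,48]}'
python3 -m crank '{"offset":[[0,0,0],[0,0,0],[0,0,10],[0,0,60],[0,0,120]],"turn":[[0,0,0],[0,0,0],[0,0,0],[0,0,0],[0,0,0]],"claw":[48,48,48,48,48]}'
python3 -m crank '{"offset":[[0,-20,20],[24,-65,20],[48,-110,20],[72,-155,20],[96,-200,20]],"turn":[[0,0,-8],[0,0,-16],[0,0,-24],[0,0,-32],[0,0,-40]],"claw":[48,48,48,48,48]}'
```

```text
time_s: 39.98
tool_pos: [0.474, 0.4166, 0.0305]
tool_rot: [3.139, -0.0, -0.835]
force: [-0.4, -0.1, 0.1]
width: 0.0847
finger_force: 0.0
time_s: 40.6
tool_pos: [0.4747, 0.4187, 0.0342]
tool_rot: [-3.139, -0.0, -0.833]
force: [-0.9, -0.3, 5.9]
width: 0.0564
finger_force: 64.7
time_s: 41.22
tool_pos: [0.473, 0.4174, 0.1523]
tool_rot: [3.137, -0.0, -0.833]
force: [0.5, 2.1, -2.8]
width: 0.0564
finger_force: 65.1
time_s: 41.85
tool_pos: [0.5701, 0.2168, 0.1723]
tool_rot: [3.141, 0.0, -1.536]
force: [0.6, 0.7, -3.5]
width: 0.0564
finger_force: 65.3
```

Remaining distance to circle 1 at (0.6183,0.1528): about (+48,−64) mm, with a turn of −1°.

```bash
python3 -m crank '{"offset":[[24,-32,0],[48,-64,0],[48,-64,-20],[48,-64,-50],[48,-64,-80]],"turn":[[0,0,-1],[0,0,-1],[0,0,-1],[0,0,-1],[0,0,-1]],"claw":[48,48,48,48,48]}'
python3 -m crank '{"offset":[[0,0,-10],[0,0,-17],[0,0,-21],[0,0,-22],[0,0,-22]],"turn":[[0,0,0],[0,0,0],[0,0,0],[0,0,0],[0,0,0]],"claw":[48,48,48,48,48]}'
python3 -m crank '{"offset":[[0,0,-1],[0,0,-2.5],[0,0,-4],[0,0,-5],[0,0,-5]],"turn":[[0,0,0],[0,0,0],[0,0,0],[0,0,0],[0,0,0]],"claw":[48,48,48,48,48]}'
python3 -m crank '{"offset":[[0,0,-0.5],[0,0,-1],[0,0,-1.5],[0,0,-2],[0,0,-2]],"turn":[[0,0,0],[0,0,0],[0,0,0],[0,0,0],[0,0,0]],"claw":[48,48,48,48,48]}'
```

```text
time_s: 42.48
tool_pos: [0.6176, 0.1541, 0.0914]
tool_rot: [3.141, 0.0, -1.549]
force: [0.7, -0.1, -3.7]
width: 0.0562
finger_force: 65.6
time_s: 43.1
tool_pos: [0.6183, 0.1544, 0.071]
tool_rot: [-3.141, 0.0, -1.549]
force: [-1.2, 0.3, -3.3]
width: 0.0562
finger_force: 65.5
time_s: 43.72
tool_pos: [0.618, 0.1542, 0.0652]
tool_rot: [3.141, -0.0, -1.549]
force: [0.4, 0.4, -2.6]
width: 0.0562
finger_force: 65.5
time_s: 44.35
tool_pos: [0.6181, 0.1543, 0.0642]
tool_rot: [-3.141, 0.0, -1.549]
force: [-4.2, -0.4, 5.9]
width: 0.0565
finger_force: 66.0
```

```bash
python3 -m crank '{"offset":[[0,0,0],[0,0,0],[0,0,0],[0,0,0],[0,0,0]],"turn":[[0,0,0],[0,0,0],[0,0,0],[0,0,0],[0,0,0]],"claw":[60,70,80,85,85]}'
python3 -m crank '{"offset":[[0,0,20],[0,0,60],[0,0,110],[0,0,160],[0,0,200]],"turn":[[0,0,0],[0,0,0],[0,0,0],[0,0,0],[0,0,0]],"claw":[85,85,85,85,85]}'
python3 -m crank '{"offset":[[0,-40,20],[0,-80,40],[0,-120,60],[0,-120,60],[0,-120,60]],"turn":[[0,0,5],[0,0,5],[0,0,5],[0,0,5],[0,0,5]],"claw":[85,85,85,85,85]}'
python3 - <<'E'
from h import *
st=manip.observe(); im=snap('wrist','w8.png'); print(st['tool_pos'],np.degrees(st['tool_rot']))
b=cv2.convertScaleAbs(im[:,:,::-1],alpha=1.6)
tiles=[]
for y,x in((-.1446,.6507),(-.0455,.6397),(.0535,.6295),(.153,.6185)):
    p=w2pix('wrist',[[x,y,.104]],st)[0]; q=np.round(p).astype(int); print(q)
    t=b[max(q[1]-35,0):q[1]+35,q[0]-47:q[0]+47]; t=cv2.copyMakeBorder(t,70-t.shape[0],0,0,0,0); tiles.append(cv2.resize(t,(376,280),interpolation=2))
cv2.imwrite('pics/w8c.png',np.vstack([np.hstack(tiles[:2]),np.hstack(tiles[2:])]))
E
```

```text
time_s: 44.98
tool_pos: [0.6181, 0.1543, 0.0634]
tool_rot: [-3.142, -0.0, -1.549]
force: [-0.6, 0.7, -0.3]
width: 0.0855
finger_force: 0.0
time_s: 45.6
tool_pos: [0.6182, 0.1542, 0.266]
tool_rot: [-3.139, 0.001, -1.549]
force: [1.0, 0.2, 0.6]
width: 0.0852
finger_force: 0.0
time_s: 46.22
tool_pos: [0.6179, 0.0346, 0.3229]
tool_rot: [3.141, 0.001, -1.462]
force: [-0.2, 0.0, -1.3]
width: 0.085
finger_force: 0.0
[0.61790434 0.03455845 0.32285567] [ 1.79961212e+02  3.21938920e-02 -8.37528527e+01]
[304  12]
[305 126]
[305 223]
[307 305]
```

View pics/w8c.png

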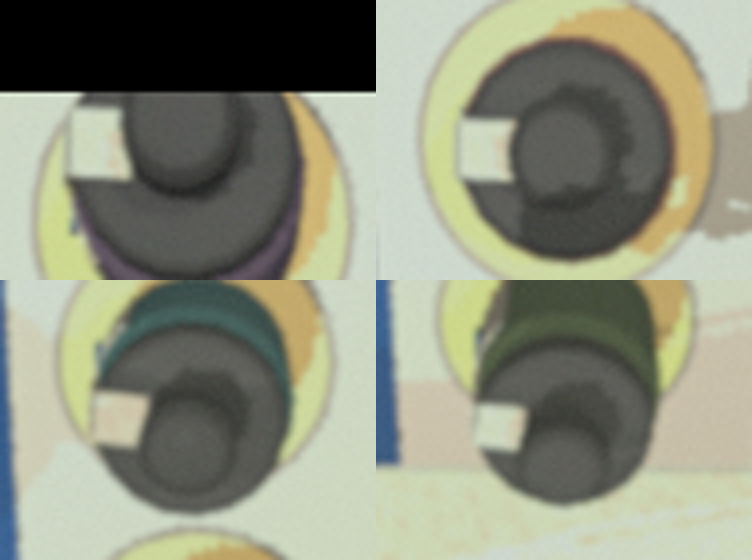

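In the tiles, rose's seal (487,151) faces straight to the front. I'll work out yaws for lilac (seal (100,143), lid (185,162)), teal (seal (121,419), lid (192,417)) and green (seal (501,427), lid (566,420)).

Run:
```python
from h import *
st=manip.observe(); im=cv2.imread('pics/w8.png')
def g(q,t,u,v): return (q[0]-47+(u-t[0])/4+0.,q[1]-35+(v-t[1])/4)
for n,q,t,k,l,s in [('lilac',(304,12),(0,0),(184,135),(185,162),(100,143)),('rose',(305,126),(376,0),(563,150),(568,150),(487,151)),('teal',(305,223),(0,280),(188,448),(192,417),(121,419)),('green',(307,305),(376,280),(566,456),(566,420),(501,427))]:
    a=pix2w('wrist',[g(q,t,*k),g(q,t,*l),g(q,t,*s)],[.128,.104,.1042],st)
    o=[]
    for c in(a[0],a[1]): v=a[2]-c; o+=[np.hypot(*v[:2]),np.degrees(np.arctan2(v[1],v[0]))]
    c=(a[0]+a[1])/2
    print(n,a[:2,:2].round(4).tolist(),np.round(o,4),seal('wrist',im,(c[0],c[1],.03),st))
```

```text
lilac [[0.6498, -0.1385], [0.6506, -0.1394]] [ 0.0205 -7.6186  0.0196 -5.259 ] (np.float64(-27.0), np.float64(13.0), np.float64(-7.0), np.float32(2.4747386))
rose [[0.6387, -0.0427], [0.6383, -0.0424]] [0.0196 7.8393 0.02   6.863 ] (np.float64(-15.0), np.float64(26.0), np.float64(5.5), np.float32(2.26424))
teal [[0.6288, 0.0545], [0.6287, 0.0531]] [0.0187 3.5919 0.019  7.7703] (np.float64(-16.0), np.float64(26.0), np.float64(5.0), np.float32(2.2274768))
green [[0.6167, 0.1503], [0.6171, 0.1525]] [ 0.0201 18.8613  0.0191 12.9355] (np.float64(-7.0), np.float64(36.0), np.float64(14.5), np.float32(2.2710278))
```

```bash
cat > g.py <<'E'
from h import *
import sys,json
n,x,y=sys.argv[1],float(sys.argv[2]),float(sys.argv[3])
st=manip.observe(); im=snap('wrist',f'v_{n}.png')
json.dump({k:np.array(st[k]).tolist() for k in('tool_pos','tool_rot')},open(f'pics/v_{n}.json','w'))
q=np.round(w2pix('wrist',[[x,y,.104]],st)[0]).astype(int); print(n,q,st['tool_pos'],np.degrees(st['tool_rot'][2]))
cv2.imwrite(f'pics/t_{n}.png',cv2.convertScaleAbs(cv2.resize(im[q[1]-37:q[1]+37,q[0]-50:q[0]+50,::-1],(400,296),interpolation=2),alpha=1.6))
E
python3 -m crank '{"offset":[[0,40,-20],[0,80,-40],[0,118,-69],[0,118,-69],[0,118,-69]],"turn":[[0,0,0],[0,0,0],[0,0,0],[0,0,0],[0,0,0]],"claw":[85,85,85,85,85]}' >/dev/null
python3 -m crank '{"offset":[[0,0,0],[0,0,0],[0,0,0],[0,0,0],[0,0,0]],"turn":[[0,0,0],[0,0,0],[0,0,0],[0,0,0],[0,0,0]],"claw":[85,85,85,85,85]}' >/dev/null
python3 g.py green .6185 .153
python3 -m crank '{"offset":[[5,-50,0],[11,-99,0],[11,-99,0],[11,-99,0],[11,-99,0]],"turn":[[0,0,0],[0,0,0],[0,0,0],[0,0,0],[0,0,0]],"claw":[85,85,85,85,85]}' >/dev/null
python3 g.py teal .6295 .0537
python3 -m crank '{"offset":[[5,-50,0],[11,-99,0],[11,-99,0],[11,-99,0],[11,-99,0]],"turn":[[0,0,0],[0,0,0],[0,0,0],[0,0,0],[0,0,0]],"claw":[85,85,85,85,85]}' >/dev/null
python3 g.py rose .6397 -.0455
python3 -m crank '{"offset":[[5,-50,0],[11,-99,0],[11,-99,0],[11,-99,0],[11,-99,0]],"turn":[[0,0,0],[0,0,0],[0,0,0],[0,0,0],[0,0,0]],"claw":[85,85,85,85,85]}' >/dev/null
python3 g.py lilac .6515 -.1445
python3 -c "
import cv2,numpy as np
t=[cv2.imread(f'pics/t_{n}.png') for n in('green','teal','rose','lilac')]
cv2.imwrite('pics/v4.png',np.vstack([np.hstack(t[:2]),np.hstack(t[2:])]))"
```

```text
green [318 226] [0.61805729 0.1521437  0.25445629] -83.74960888713551
teal [318 224] [0.62898469 0.05419033 0.25433153] -83.67247410909948
rose [319 224] [ 0.64005997 -0.04444418  0.25441914] -83.64420446481125
lilac [318 223] [ 0.65116077 -0.14339313  0.25462991] -83.6424714133248
```

View pics/v4.png

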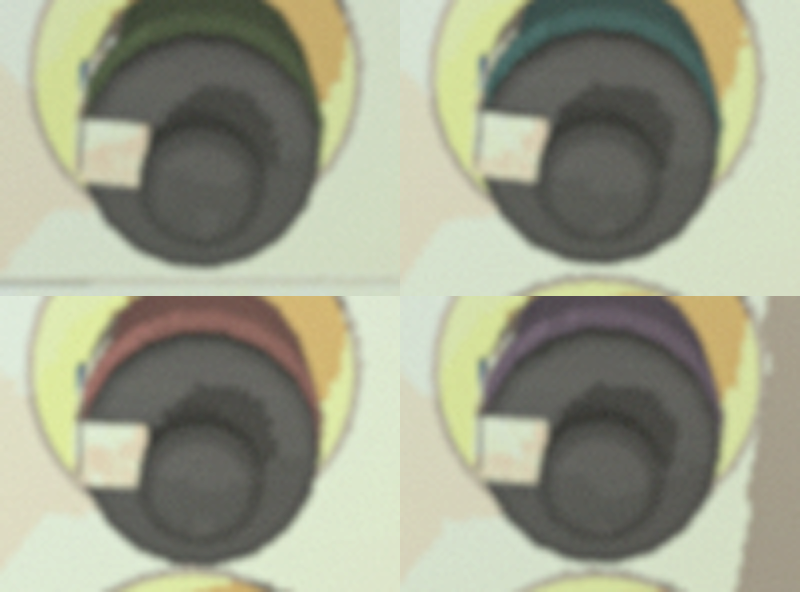

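All four seals sit level at the left of their lids in near-identical views: green (113,153), teal (512,147), rose (112,455) and lilac (512,451). The labels face the front to within about 3°, and each jar stands inside its own circle. Now I'll switch the stand back on.

```bash
python3 -m crank '{"offset":[[-40,33,0],[-80,66,0],[-120,98,0],[-160,130,0],[-199,162,0]],"turn":[[0,0,2],[0,0,4],[0,0,6],[0,0,8],[0,0,9.3]],"claw":[60,60,60,60,60]}'
python3 -m crank '{"offset":[[0,0,-50],[0,0,-100],[0,0,-120],[0,0,-120],[0,0,-120]],"turn":[[0,0,0],[0,0,0],[0,0,0],[0,0,0],[0,0,0]],"claw":[60,60,60,60,60]}'
python3 -m crank '{"offset":[[0,0,0],[0,0,0],[0,0,0],[0,0,0],[0,0,0]],"turn":[[0,0,0],[0,0,0],[0,0,0],[0,0,0],[0,0,0]],"claw":[60,60,60,60,60]}'
python3 - <<'E'
from h import *
t=snap('top','top9.png'); i=t.astype(int); m=((i[:,:,0]>70)&(i[:,:,1]<40)&(i[:,:,2]<50)).astype(np.uint8)
k,l,s,c=cv2.connectedComponentsWithStats(m)
for j in range(1,k):
    if s[j,4]>100: print(s[j],c[j],pix2w('top',[c[j]],.064)[0,:2])
print(manip.observe()['tool_pos'],manip.observe()['tool_rot'])
E
```

```text
time_s: 50.22
tool_pos: [0.4505, 0.0187, 0.2547]
tool_rot: [-3.141, 0.0, -1.297]
force: [0.3, 0.4, 1.2]
width: 0.0601
finger_force: 0.0
time_s: 50.85
tool_pos: [0.4529, 0.0177, 0.1358]
tool_rot: [-3.139, -0.0, -1.298]
force: [-0.0, 0.4, 0.1]
width: 0.06
finger_force: 0.0
time_s: 51.48
tool_pos: [0.452, 0.0172, 0.1344]
tool_rot: [3.142, -0.0, -1.299]
force: [0.7, -0.2, 0.5]
width: 0.0603
finger_force: 0.0
[489 162  17  21 194] [495.40721649 172.50515464] [ 0.66339577 -0.32613082]
[140 173  28  41 456] [154.40131579 193.38157895] [0.63442781 0.38399173]
[501 268  25  26 437] [511.64759725 280.11441648] [ 0.43853937 -0.34697907]
[0.45199548 0.01723463 0.13437155] [ 3.14145487e+00 -9.34309986e-06 -1.29924703e+00]
```

```bash
python3 -m crank '{"offset":[[0,1,-20],[0,1,-40],[0,1,-55],[0,1,-61],[0,1,-61]],"turn":[[0,0,0],[0,0,0],[0,0,0],[0,0,0],[0,0,0]],"claw":[60,60,60,60,60]}'
python3 -m crank '{"offset":[[0,0,0],[0,0,0],[0,0,0],[0,0,0],[0,0,0]],"turn":[[0,0,0],[0,0,0],[0,0,0],[0,0,0],[0,0,0]],"claw":[40,20,8,8,8]}'
python3 -m crank '{"offset":[[0,0,0],[0,0,0],[0,0,0],[0,0,0],[0,0,0]],"turn":[[0,0,-9],[0,0,-18],[0,0,-27],[0,0,-36],[0,0,-45]],"claw":[8,8,8,8,8]}'
python3 -m crank '{"offset":[[0,0,0],[0,0,0],[0,0,0],[0,0,0],[0,0,0]],"turn":[[0,0,-9],[0,0,-18],[0,0,-27],[0,0,-36],[0,0,-44]],"claw":[8,8,8,8,8]}'
python3 -m crank '{"offset":[[0,0,0],[0,0,0],[0,0,0],[0,0,0],[0,0,0]],"turn":[[0,0,0],[0,0,0],[0,0,0],[0,0,0],[0,0,0]],"claw":[30,60,60,60,60]}'
python3 -m crank '{"offset":[[0,0,20],[0,0,60],[-20,-40,110],[-40,-90,130],[-60,-140,130]],"turn":[[0,0,0],[0,0,0],[0,0,0],[0,0,0],[0,0,0]],"claw":[60,60,60,60,60]}'
python3 -m crank '{"offset":[[-10,-50,0],[-20,-100,0],[-20,-100,0],[-20,-100,0],[-20,-100,0]],"turn":[[0,0,0],[0,0,0],[0,0,0],[0,0,0],[0,0,0]],"claw":[60,60,60,60,60]}'
python3 - <<'E'
from h import *
t=snap('top','top10.png'); c=cv2.resize(t[130:340,120:560,::-1],(800,382),interpolation=2); cv2.imwrite('pics/top10c.png',cv2.convertScaleAbs(c,alpha=1.6))
E
```

```text
time_s: 52.15
tool_pos: [0.452, 0.0182, 0.0734]
tool_rot: [3.141, -0.0, -1.299]
force: [-0.5, -0.3, 0.4]
width: 0.0601
finger_force: 0.0
time_s: 52.78
tool_pos: [0.4537, 0.0188, 0.0743]
tool_rot: [-3.138, -0.0, -1.299]
force: [5.5, 1.4, 1.9]
width: 0.0128
finger_force: 62.1
time_s: 53.4
tool_pos: [0.4534, 0.0188, 0.0743]
tool_rot: [-3.139, 0.002, -2.089]
force: [3.4, 2.0, 3.4]
width: 0.0128
finger_force: 62.3
time_s: 54.02
tool_pos: [0.4534, 0.0191, 0.0743]
tool_rot: [3.141, 0.004, -2.857]
force: [2.8, 2.6, 2.7]
width: 0.0126
finger_force: 62.3
time_s: 54.65
tool_pos: [0.4519, 0.0182, 0.0733]
tool_rot: [-3.142, -0.0, -2.852]
force: [-0.9, -0.1, 0.8]
width: 0.06
finger_force: 0.0
time_s: 55.28
tool_pos: [0.3925, -0.123, 0.2057]
tool_rot: [-3.14, 0.005, -2.851]
force: [1.1, 0.3, -0.4]
width: 0.0598
finger_force: 0.0
time_s: 55.9
tool_pos: [0.3723, -0.2209, 0.2034]
tool_rot: [3.141, 0.0, -2.851]
force: [0.2, -0.1, 0.0]
width: 0.0601
finger_force: 0.0
```

View pics/top10c.png

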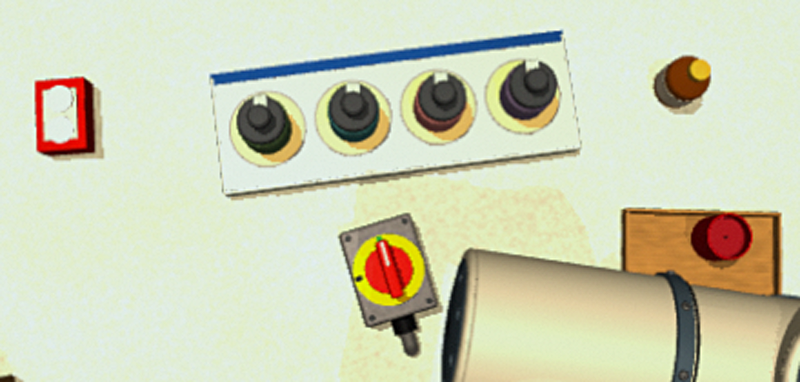

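The stand is on: the pointer at (381,240) is by the green mark, and all four jars sit inside their circles. But the tester at (725,238) has shifted about 4 cm towards the tray's front wall since my last check. I'll look closer.

Run:
```python
from h import *
s=snap('side','side11.png'); t=snap('top','top11.png')
i=t.astype(int); m=((i[:,:,0]>70)&(i[:,:,1]<40)&(i[:,:,2]<50)).astype(np.uint8)
k,l,S,c=cv2.connectedComponentsWithStats(m)
for j in range(1,k):
    if S[j,4]>100: print(S[j],c[j],pix2w('top',[c[j]],.064)[0,:2])
a=cv2.resize(t[225:325,450:560,::-1],(400,364),interpolation=2); b=cv2.resize(s[150:240,340:450,::-1],(400,364),interpolation=2)
cv2.imwrite('pics/z11.png',cv2.convertScaleAbs(np.hstack([a,b]),alpha=1.6))
print(w2pix('side',[[.5143,-.2578,.022],[.5094,-.4512,.022],[.3593,-.4423,.022],[.3689,-.2511,.022]]))
```

```text
[489 162  14  20 149] [494.42281879 171.87919463] [ 0.66475642 -0.3240965 ]
[140 173  28  41 457] [154.28665208 193.45076586] [0.63428926 0.38423235]
[509 247  25  26 422] [519.44312796 259.78436019] [ 0.47973165 -0.36600305]
[321 262  26  32 516] [333.50581395 278.5       ] [0.45196579 0.01833797]
[[363.16332263 201.58548026]
 [377.3389036  170.45269654]
 [431.05779093 176.75466165]
 [421.39472767 208.84640824]]
```

View pics/z11.png

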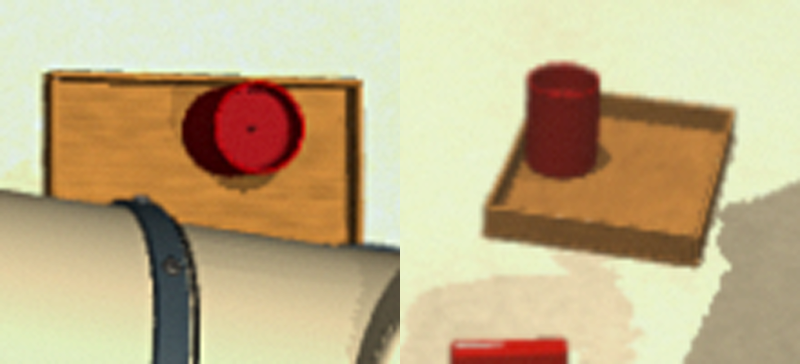

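The tester was nudged, but it stands upright and wholly inside the tray: about (245,130) in the top view and (563,120) in the side view. Nothing needs fixing, so I'm handing in.

```bash
python3 -c "
from plant import manip
print(manip.job_done())"
```

```text
the job is handed in; nothing more can be done
None
```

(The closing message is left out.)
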